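Pack the spare electrode clamps from the bin carousel into the service case and shut it

TASK

Turn the bin carousel by its handle to bring each rectangular brass clamp block in turn to the opening in the clear dust cover, lift it out and lay it in the large bay of the open service case, until every block is in there; leave the round parts in the carousel and the other things on the bench where they are. Then press the locked lid stay at its knee to break it, lower the lid, and press its front edge down until the catch snaps and the lid is fully shut.

Things in the scene. Friction and masses are not known exactly. Their poses are not given: they have to be found in the camera images.
- carousel: Fixed square base of the bin carousel, 340 x 340 mm, grey, a post at each corner carrying a flat clear dust cover over the bins (4 mm thick, top face 70 mm above the bench). Origin under its centre, on the bench; the bins turn about the vertical through it. Its front is its own -x side, towards the robot; nothing stands above 35 mm along the front edge
- cover_opening (a point): Middle of the only opening in the dust cover, level with the cover's top, 105 mm from the turning axis along the base's own -x. The opening is 150 mm wide and reaches from the front edge to 30 mm before the axis: room for one bin. Parts can be lifted out only here, with a bin's middle line along the base's -x
- rotor_handle (a point): Centre of the black wing handle above the cover, on the turning axis, 99 mm above the bench: a bar 60 mm long (its x), 16 mm wide (its y), 32 mm tall. It is one with the bin tray below and turns it either way without end, against about 0.12 N m of friction; it stays where it is left
- bin_tray (a point): Centre of the round grey bin tray, on the axis, level with the bins' floor (19 mm above the bench); axes as the handle's. Outer radius 155 mm, hub radius 28 mm; six equal open bins, dividers running radially at 0, 60, 120.. degrees from its x. Dividers (3 mm thick) and rim are 16 mm tall, their tops 35 mm above the bench
- block1_center (a point): Centre of a loose brass electrode clamp block, rectangular, 40 mm (its x) x 28 mm (its y) x 30 mm (its z, upright at the start), 0.18 to 0.34 kg, a dark slit on top and two screws in a side. Three or four blocks are present, each in a bin of its own, its centre about 105 mm from the carousel's axis. To be laid in the case, any way round
- block2_center (a point): Centre of a loose brass electrode clamp block, rectangular, 40 mm (its x) x 28 mm (its y) x 30 mm (its z, upright at the start), 0.18 to 0.34 kg, a dark slit on top and two screws in a side. Three or four blocks are present, each in a bin of its own, its centre about 105 mm from the carousel's axis. To be laid in the case, any way round
- block3_center (a point): Centre of a loose brass electrode clamp block, rectangular, 40 mm (its x) x 28 mm (its y) x 30 mm (its z, upright at the start), 0.18 to 0.34 kg, a dark slit on top and two screws in a side. Three or four blocks are present, each in a bin of its own, its centre about 105 mm from the carousel's axis. To be laid in the case, any way round
- block4_center (a point): Centre of a loose brass electrode clamp block, rectangular, 40 mm (its x) x 28 mm (its y) x 30 mm (its z, upright at the start), 0.18 to 0.34 kg, a dark slit on top and two screws in a side. Three or four blocks are present, each in a bin of its own, its centre about 105 mm from the carousel's axis. To be laid in the case, any way round
- bush_center (a point): Centre of a round brass bush, 36 mm diameter, 20 mm tall, in another bin; stays in the carousel
- tip_cap_center (a point): Centre of a round copper electrode cap, 22 mm diameter, 28 mm tall, in another bin; stays in the carousel
- case: Service case of grey sheet metal, fixed to the bench: 180 mm (its x) x 300 mm (its y) x 105 mm tall, walls and floor 4 mm. Origin under its centre, on the bench; its front is its -x side, the lid's hinge runs along the top of its far (+x) wall. A partition 80 mm high at its y = +112 mm parts the large bay from the narrow well for the lid stay at the +y end
- bay_floor (a point): Middle of the floor of the case's large bay (a grey packing insert, its top 34 mm above the bench), at the case's y = -18 mm; axes as the case's. The bay measures inside 172 mm (x) x 256 mm (y) and its walls rise to 105 mm above the bench (partition: 80 mm)
- lid_hinge (a point): Middle of the lid's hinge line, at the case's x = +90, y = 0, 105 mm above the bench; the line runs along the case's y and does not move
- lid_front (a point): Middle of the lid's front edge on its outer (upper) face, 180 mm from the hinge line. The lid is a plate 182 x 302 mm, its outer face 6 mm off the hinge line (111 mm above the bench when shut), on a stiff hinge that holds it at any angle; once the stay is broken a push of 2 to 5 N near the front edge moves it
- lid (a joint): Opening angle of the lid in rad: 0 fully shut; 1.66 (just past upright, leaning away from the robot) as propped open at the start. At about 0.06 it meets the roller catch, which takes about 10 N on the front edge to pass; the lid then snaps to 0 and is held
- catch_roller (a point): Centre of the sprung steel roller of the lid catch, at the middle of the case's front wall, outside, 10 mm diameter; the catch sticks out up to 20 mm from the wall and stays below the rim
- stay_knee (a point): Centre of the knee of the lid stay: a dark round boss, 18 mm diameter, 20 mm long along the case's y, where two steel bars 105 mm long meet; one goes down to the case's end wall, one up to the lid. At the start at the case's x = +18, y = +130, 140 mm up. Locked just past straight. Pushed some 10 to 30 mm towards the hinge and down (equally; about 5 N) it breaks and folds into the well
- stay_link (a joint): Fold angle of the lid stay at its knee in rad: 0 locked, over 0.25 clearly broken, 2.76 when the lid is shut. While it is locked the lid cannot be lowered; once broken it stays so by friction until moved
- mug: White mug, 76 mm diameter, 85 mm tall, at the left; leave alone
- cleaner: Spray can, 60 mm diameter, 150 mm tall, beyond the case; leave alone
- tape: Roll of tape lying at the left, 90 mm diameter, 22 mm tall; leave alone
- driver: Screwdriver lying on the bench in front of the robot, between the carousel and the case; leave alone
- pliers: Red-handled pliers on the stone slab at the right; leave alone
- spanner: Steel spanner on the stone slab at the right; leave alone

How it is judged:
On the way, in this order (a step that is already met when the one before it is completed fails the run):
1. every clamp block lies in the large bay of the case and is let go (x of block1_center in the frame of case between -0.087 and 0.087 m and y of block1_center in the frame of case between -0.147 and 0.111 m and z of block1_center in the frame of case between 0.03 and 0.095 m and x of block2_center in the frame of case between -0.087 and 0.087 m and y of block2_center in the frame of case between -0.147 and 0.111 m and z of block2_center in the frame of case between 0.03 and 0.095 m and x of block3_center in the frame of case between -0.087 and 0.087 m and y of block3_center in the frame of case between -0.147 and 0.111 m and z of block3_center in the frame of case between 0.03 and 0.095 m and x of block4_center in the frame of case between -0.087 and 0.087 m and y of block4_center in the frame of case between -0.147 and 0.111 m and z of block4_center in the frame of case between 0.03 and 0.095 m and contact force between each of block1, block2, block3, block4 and the fingers below 0.5 N), for 0.2 s.
2. the lid stay is broken at its knee (value of joint stay_link above 0.25 rad), for 0.1 s.
3. the lid is shut past its catch (value of joint lid below 0.02 rad), for 0.2 s.
At the end, for the whole second after the job is handed in: Every clamp block present lies inside the large bay of the case, the lid is shut past its catch (within 0.02 rad, under 4 mm at the front edge), and the round bush and cap are still in the carousel's bins (x of block1_center in the frame of case between -0.087 and 0.087 m and y of block1_center in the frame of case between -0.147 and 0.111 m and z of block1_center in the frame of case between 0.03 and 0.095 m and x of block2_center in the frame of case between -0.087 and 0.087 m and y of block2_center in the frame of case between -0.147 and 0.111 m and z of block2_center in the frame of case between 0.03 and 0.095 m and x of block3_center in the frame of case between -0.087 and 0.087 m and y of block3_center in the frame of case between -0.147 and 0.111 m and z of block3_center in the frame of case between 0.03 and 0.095 m and x of block4_center in the frame of case between -0.087 and 0.087 m and y of block4_center in the frame of case between -0.147 and 0.111 m and z of block4_center in the frame of case between 0.03 and 0.095 m and value of joint lid below 0.02 rad and horizontal distance between each of bush_center, tip_cap_center and rotor_handle below 0.155 m and height (world z) of each of bush_center, tip_cap_center below 0.066 m); the robot touches nothing.
It fails at once if one of the other things on the bench (mug, spray can, tape, screwdriver, pliers, spanner) is moved more than 6 cm (distance of any of mug, cleaner, tape, driver, pliers, spanner from where it was at the start of the episode above 0.06 m).
Of block1, block2, block3, block4 only 3 to 4 are there at a start; the rules pass over those that are not, and their reading is None.
At some moment in a run one of block1, block2, block3, block4 may be knocked a few centimetres aside while the robot is not near it.
Once in a run the grip may slacken for a moment while it holds something.
It also fails if it takes over 210 s, if anything falls off the work surface, if the arm or the gripper's body presses on something with over 40 N, if the wrist force passes 120 N, or if a joint passes its speed limit or range.

ROBOT

A 6-joint arm with a two-finger parallel gripper is mounted at the origin on the work surface. World frame = base frame: x ahead of the robot, y to its left, z up, the work surface at z = 0. Lengths are in m, angles in rad, forces in N, time in s.
With the tool pointing down it reaches from about 0.25 to 0.725 m from the base axis. Payload 4 kg.
Tool frame: the origin (TCP) lies on the centre line of the jaws, within the pads' length; the fingertips stand 17 mm ahead of it and the grasp point (between the pads) lies 2 mm behind it; z points along the fingers, y is the line along which they close (so a half turn about z gives the same grasp; the last joint's range is limited). The gripper opens to 85 mm and grips with 20 to 120 N. Pads are 22 mm wide; open, the fingers measure 114 mm over their backs; the gripper's body (76 mm by 85 mm) begins 54 mm behind the grasp point. The pads swing forward as they close: fully open they stand 13 mm farther back than shut.
Start: joints at [1.328, 0.241, 0.005, 1.335, 0, 1.571], TCP at [0.12, 0.485, 0.248] pointing down, gripper open.
Joint ranges: [-2.72, 2.72], [-1.05, 1.87], [-1.09, 1.28], [-1.99, 2.15], [-1.42, 1.44], [-3.14, 3.14]. Speed limits (rad/s): [2.79, 2.79, 3.14, 3.14, 3.14, 3.14].

INTERFACE

Orientations are given as a unit quaternion [x, y, z, w].
In Python, from workcell import get_obs, imaging, order gives the robot as it stands.
- The arm moves only by the tool apply_moves, never from a script. Its argument "targets" is a list that holds one entry, the list of rows, each a list of 5 numbers: the shift along the world's x, y, z in units of 40 mm (1.0 is 40 mm), then the turn about the world's z in degrees, then the gripper command: -1 is shut, 1 is fully open, values between are in proportion. In form: [[[dx, dy, dz, turn, fingers], ...]]. A call has 1 to 8 rows; each row shifts and turns the commanded pose from where the row before left it; what a row does not reach is not made up. A row lasts 1/12 s, in which the tool goes at most 41.7 mm and 7.16 degrees, less where a joint would pass 70% of its speed; a pose out of reach is approached as far as the arm can. A call is refused whole if a number of a shift passes 1 or a number of a turn 7.16, either way. A call with a gripper value outside its range is refused whole. The fingers move at their own pace and stop on an object; the grip force is fixed at half the most. Time passes only in rows, so rows that do not move let the fingers close. It gives the time, the measured TCP pose, the force, the opening and the grip force at its end, in the units of the state.
- get_obs(): the state, without advancing time (a new reading comes with each control period).
- imaging.camera(name): name is "scene" or "top" or "wrist"; returns (picture, depth): 384x512x3 uint8, blue, green, red; 384x512 float32, m along the optical axis (not along the pixel's ray), 0 where there is no reading.
- imaging.get_calibration(name): a dict with "camera_matrix" (3x3 intrinsics, pixels), "eye" and "rotation" of the camera in the world; the wrist camera has in their place "hand_eye" (4x4, takes a point from camera to tool coordinates, whose origin is the TCP and whose axes are the flange's). Camera axes: x right, y down, z forward; pixel columns grow to the right and rows downward; lengths in m; the calibration is good to about 2 mm. A picture is of the moment at which its call begins: read the wrist's pose just before it. get_calibration takes no time and is no camera call.
- order.job_done(): hands the job in; it is judged then, once.
The state is a dict: "clock": time; "joint_pos": joint angles; "joint_vel": joint speeds; "tau": joint torques, N m; "eef_pos": TCP position; "tool_rot": TCP orientation; "ft_force": force on the tool from outside, world axes, zero at the start; "ft_torque": the same for the moment, N m; "grip_width": finger opening in m; "grasp_force": force on a finger pad.
Only numpy, scipy, OpenCV 4.12 (cv2) and the standard library are available. Lean on these libraries where they do the work, as an engineer would, in place of code of your own. Each camera call takes 0.05 s, during which the arm holds its last target. There are 200 camera calls.

## Working session

There is one attempt and no reset: what is moved stays moved. The work goes in short steps, Python scripts to look and compute and a tool call to move; the robot and the scene stay as the last step left them, time stands still between calls to the robot, and variables do not carry over. Pictures are saved under pics/ and viewed, at most 14 in all, crops included, and the job is handed in when it is done.

Besides the shell and the picture viewer there is one more tool, called after "Emit:" in YAML: its name, and indented under it one key for each argument. apply_moves: Moves the arm, as the interface text tells. Its arguments: {"type":"object","properties":{"targets":{"type":"array","items":{"type":"array","items":{"type":"array","items":{"type":"number"}}}}},"required":["targets"]}

```bash
mkdir -p pics; cat > h.py <<'E'
import numpy as np, cv2
from scipy.spatial.transform import Rotation as R
from workcell import get_obs, imaging, order
def cam(name):
    o=get_obs(); p,d=imaging.camera(name); c=imaging.get_calibration(name); K=np.array(c["camera_matrix"])
    if name=="wrist":
        T=np.eye(4); T[:3,:3]=R.from_quat(o["tool_rot"]).as_matrix(); T[:3,3]=o["eef_pos"]; M=T@np.array(c["hand_eye"])
    else:
        M=np.eye(4); M[:3,:3]=np.array(c["rotation"]); M[:3,3]=np.array(c["eye"]).ravel()
    return p,d,K,M
def world(d,K,M):
    v,u=np.mgrid[:d.shape[0],:d.shape[1]]
    P=np.stack([(u-K[0,2])/K[0,0]*d,(v-K[1,2])/K[1,1]*d,d],-1)
    return P@M[:3,:3].T+M[:3,3]
def proj(pt,K,M):
    q=M[:3,:3].T@(np.array(pt)-M[:3,3]); q=K@q; return q[:2]/q[2]
E
python3 - <<'E'
from h import *
for n in("top","scene"):
    p,d,K,M=cam(n); print(n,M.round(3).tolist(),K.tolist()); cv2.imwrite(f"pics/{n}0.png",p); np.savez(f"{n}0.npz",p=p,d=d,K=K,M=M)
o=get_obs(); print({k:np.round(v,3) for k,v in o.items()})
c=imaging.get_calibration("wrist");print(c["hand_eye"])
E
```

```text
Traceback (most recent call last):
  File "h.py", line 9, in cam
    M=np.eye(4); M[:3,:3]=np.array(c["rotation"]); M[:3,3]=np.array(c["eye"]).ravel()
                 ~^^^^^^^
ValueError: could not broadcast input array from shape (4,) into shape (3,3)
```

Rotation is a quaternion.

```bash
sed -i 's/np.array(c\["rotation"\])/R.from_quat(c["rotation"]).as_matrix()/' h.py
python3 - <<'E'
from h import *
for n in("top","scene"):
    p,d,K,M=cam(n); print(n,M.round(3).tolist(),K.tolist()); cv2.imwrite(f"pics/{n}0.png",p); np.savez(f"{n}0.npz",p=p,d=d,K=K,M=M)
    W=world(d,K,M); print(np.median(W[d>0][:,2]))
o=get_obs(); print({k:np.round(v,3).tolist() for k,v in o.items()})
c=imaging.get_calibration("wrist");print(c["hand_eye"])
E
```

```text
top [[-0.005, -0.992, 0.124, 0.401], [-1.0, 0.003, -0.011, -0.0], [0.011, -0.124, -0.992, 1.439], [0.0, 0.0, 0.0, 1.0]] [[392.08759817616846, 0.0, 248.7650164160894], [0.0, 392.08759817616846, 190.24008917496218], [0.0, 0.0, 1.0]]
0.00010692769104325706
scene [[0.823, 0.35, -0.447, 1.316], [0.568, -0.525, 0.634, -1.104], [-0.013, -0.776, -0.631, 1.234], [0.0, 0.0, 0.0, 1.0]] [[442.60598388126294, 0.0, 256.7097195467867], [0.0, 442.60598388126294, 183.8647607143921], [0.0, 0.0, 1.0]]
0.002025992670433019
{'clock': 0.15, 'joint_pos': [1.328, 0.241, 0.004, 1.335, 0.0, 1.571], 'joint_vel': [0.001, -0.002, 0.003, 0.001, 0.0, -0.0], 'tau': [0.0, -37.263, 25.264, 0.012, -0.0, -0.0], 'eef_pos': [0.12, 0.485, 0.248], 'tool_rot': [0.121, 0.993, -0.001, -0.0], 'ft_force': [-0.768, -1.172, 0.315], 'ft_torque': [-0.01, -0.023, 0.033], 'grasp_force': 0.0, 'grip_width': 0.085}
[[ 8.69637943e-06 -9.53907688e-01 -3.00100187e-01  7.70476095e-02]
 [ 9.99999907e-01 -1.20919652e-04  4.13337179e-04  5.60896572e-04]
 [-4.30573523e-04 -3.00100163e-01  9.53907599e-01 -1.25488599e-01]
 [ 0.00000000e+00  0.00000000e+00  0.00000000e+00  1.00000000e+00]]
```

View pics/top0.png

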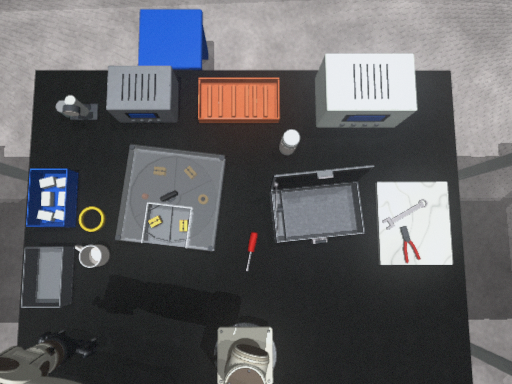

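View pics/scene0.png

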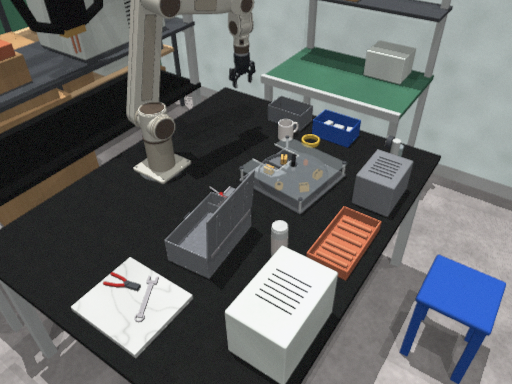

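Top view: carousel centre ~(171,198), two blocks under the opening (155,221),(183,226), two more through the cover (159,171),(190,172), bush (203,198), cap (144,196). Case ~(319,211). Next, closer crops with depth numbers.

```bash
python3 - <<'E'
from h import *
z=np.load("top0.npz"); p,d,K,M=[z[k] for k in "pdKM"]; W=world(d,K,M)
a=cv2.resize(p[138:258,108:232],None,fx=4,fy=4,interpolation=cv2.INTER_CUBIC)
b=cv2.resize(p[155:255,262:382],None,fx=4,fy=4,interpolation=cv2.INTER_CUBIC)
h=max(a.shape[0],b.shape[0]); im=np.zeros((h,a.shape[1]+b.shape[1],3),np.uint8)
im[:a.shape[0],:a.shape[1]]=a; im[:b.shape[0],a.shape[1]:]=b; im=cv2.resize(im,None,fx=.81,fy=.81); print(im.shape)
cv2.imwrite("pics/crop.png",im)
def fit(zlo,zhi,box):
    m=(W[...,2]>zlo)&(W[...,2]<zhi)&(d>0); u0,v0,u1,v1=box; mm=np.zeros_like(m); mm[v0:v1,u0:u1]=m[v0:v1,u0:u1]
    q=W[mm][:,:2].astype(np.float32); print(len(q),cv2.minAreaRect(q))
for lo,hi in((.01,.09),(.06,.08),(.005,.03)): fit(lo,hi,(108,138,232,258))
print("case")
for lo,hi in((.095,.115),(.03,.115),(.02,.05)): fit(lo,hi,(262,155,382,255))
for u,v in((155,221),(183,226),(159,171),(190,172),(203,198),(144,196),(171,195),(319,211),(131,170),(364,166)): print(u,v,W[v,u].round(3))
E
```

```text
(389, 791, 3)
9178 ((0.5171242952346802, 0.26579758524894714), (0.37764909863471985, 0.4278351664543152), 79.52989959716797)
7519 ((0.5510448217391968, 0.2599763572216034), (0.34135428071022034, 0.34140312671661377), 83.16262817382812)
1849 ((0.5586705803871155, 0.27649226784706116), (0.4396928548812866, 0.4556906223297119), 0.04493797570466995)
case
398 ((0.4859906733036041, -0.24955397844314575), (0.19579921662807465, 0.3018585443496704), 5.553653717041016)
4136 ((0.49053430557250977, -0.2971288561820984), (0.19717377424240112, 0.4003923833370209), 4.76497745513916)
3731 ((0.4841400384902954, -0.2918420732021332), (0.4096202850341797, 0.2609923481941223), 87.98846435546875)
155 221 [0.467 0.315 0.051]
183 226 [0.449 0.216 0.051]
159 171 [0.642 0.3   0.072]
190 172 [0.638 0.191 0.072]
203 198 [0.545 0.144 0.072]
144 196 [0.553 0.351 0.072]
171 195 [0.551 0.248 0.119]
319 211 [ 0.501 -0.269  0.033]
131 170 [0.644 0.397 0.078]
364 166 [ 0.618 -0.359  0.286]
```

View pics/crop.png

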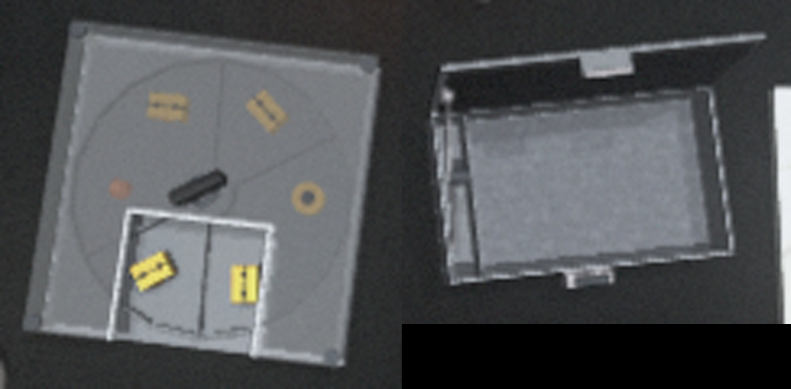

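Emit:
apply_moves:
  targets:
    - [[0.9,-0.475,0,-4.4,0.2],[0.9,-0.475,0,-4.4,0.2],[0.9,-0.475,0,-4.4,0.2],[0.9,-0.475,0,-4.4,0.2],[0.9,-0.475,0,-4.4,0.2],[0.9,-0.475,0,-4.4,0.2],[0.9,-0.475,0,-4.4,0.2],[0.9,-0.475,0,-4.4,0.2]]

```text
clock: 0.82
eef_pos: [0.4096, 0.3319, 0.2481]
tool_rot: [0.417, 0.909, -0.0, -0.0]
ft_force: [0.2, 1.5, 0.3]
grip_width: 0.0511
grasp_force: 0.0
```

Emit:
apply_moves:
  targets:
    - [[0.9,-0.475,0,-4.4,0.2],[0.9,-0.475,0,-4.4,0.2],[0.9,-0.475,0,-4.4,0.2],[0.9,-0.475,0,-4.4,0.2],[0,0,0,0,0.2],[0,0,0,0,0.2]]

```text
clock: 1.32
eef_pos: [0.5536, 0.2555, 0.2467]
tool_rot: [0.551, 0.834, -0.001, -0.001]
ft_force: [-0.5, -0.4, -0.6]
grip_width: 0.0511
grasp_force: 0.0
```

```bash
python3 - <<'E'
from h import *
z=np.load("top0.npz"); p,d,K,M=[z[k] for k in "pdKM"]
def ray(u,v,zz):
    r=M[:3,:3]@np.linalg.inv(K)@np.array([u,v,1]); return M[:3,3]+r*(zz-M[2,3])/r[2]
fl=ray(276.8,242,.105); fr=ray(364.2,232.8,.105); print(fl,fr,np.linalg.norm(fl-fr),np.degrees(np.arctan2(*(fl-fr)[[1,0]])))
p,d,K,M=cam("wrist"); W=world(d,K,M); o=get_obs(); print(o["eef_pos"],o["tool_rot"],o["joint_pos"],o["grip_width"])
m=(W[...,2]>.104)&(W[...,2]<.125)&(d>0)&(np.hypot(W[...,0]-.551,W[...,1]-.26)<.05)
q=W[m][:,:2].astype(np.float32); print(len(q),cv2.minAreaRect(q),np.median(W[m][:,2]))
im=cv2.resize(p,None,fx=1.4,fy=1.4); cv2.imwrite("pics/w1.png",im)
E
```

```text
[ 0.39178232 -0.10935754  0.105     ] [ 0.4213717  -0.40660319  0.105     ] 0.2987147614320656 95.68479143227096
[0.55232821 0.25653957 0.24712751] [ 5.50397067e-01  8.34902212e-01 -8.59522979e-04 -7.91363012e-04] [4.34612876e-01 4.64963008e-01 3.25198537e-01 1.43332615e+00
 4.43121178e-04 1.60029276e+00] 0.051097016573296655
1208 ((0.5512779951095581, 0.259598970413208), (0.016023293137550354, 0.05907363444566727), 26.136804580688477) 0.11441552330788779
```

View pics/w1.png

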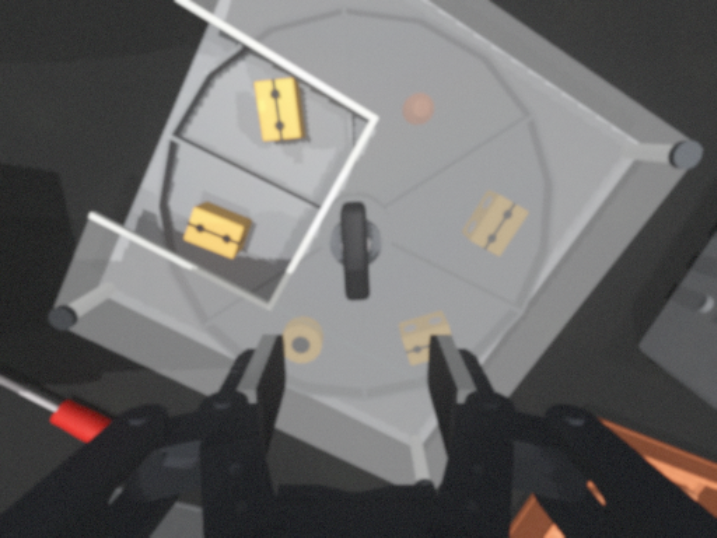

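Wrist view: handle at (355,250) sits midway between the fingers, about 3° off; block A (278,108) and B (217,232) stand in open bins, slit along the long side. Now I grip the handle and turn it +27°.

Emit:
apply_moves:
  targets:
    - [[-0.02,0.08,-0.9,3,0.2],[0,0,-0.9,0,0.2],[0,0,-0.9,0,0.2],[0,0,-0.7,0,0.2],[0,0,-0.28,0,-0.2],[0,0,0,0,-1],[0,0,0,0,-1],[0,0,0,0,-1]]

```text
clock: 2.03
eef_pos: [0.5503, 0.2612, 0.1019]
tool_rot: [0.527, 0.85, -0.0, -0.001]
ft_force: [-4.2, 0.7, -7.2]
grip_width: 0.015
grasp_force: 62.1
```

Emit:
apply_moves:
  targets:
    - [[0,0,0,0,-1],[0,0,0,3,-1],[0,0,0,5,-1],[0,0,0,5,-1],[0,0,0,5,-1],[0,0,0,5,-1],[0,0,0,4,-1],[0,0,0,0,-1]]

```text
clock: 2.7
eef_pos: [0.5492, 0.2603, 0.1019]
tool_rot: [0.313, 0.95, -0.001, -0.002]
ft_force: [-7.2, -0.8, -3.3]
grip_width: 0.0154
grasp_force: 62.6
```

Emit:
apply_moves:
  targets:
    - [[0,0,0,0,-1],[0,0,0,0,0.2],[0,0,0,0,0.2],[0,0,0,0,0.2],[0,0,0.5,0,0.2],[0,0,0.9,0,0.2],[0,0,0.9,0,0.2],[0,0,0.9,0,0.2]]

```text
clock: 3.37
eef_pos: [0.5521, 0.2606, 0.2318]
tool_rot: [0.315, 0.949, 0.001, 0.001]
ft_force: [0.5, 0.1, 0.3]
grip_width: 0.0515
grasp_force: 0.0
```

```bash
cat >> h.py <<'E'
C=np.array([.5513,.2597]); TH=np.radians(-6.84)
def rect(q):
    (c,(w,h),a)=cv2.minAreaRect(q.astype(np.float32)); 
    if w<h: w,h,a=h,w,a-90
    return np.round(c,4),round(w,4),round(h,4),round(a,1)  # a: long-axis angle
def state():
    o=get_obs(); q=o["tool_rot"]; y=np.degrees(2*np.arctan2(q[1],q[0]))-90
    return o,np.round(o["eef_pos"],4),round((y+90)%180-90,1)
def look(name="wrist",save=None):
    p,d,K,M=cam(name); W=world(d,K,M); o,e,y=state()
    print("t",o["clock"],"tcp",e,"tool y",y,"j6",round(o["joint_pos"][5],2))
    m=(W[...,2]>.108)&(W[...,2]<.125)&(d>0)&(np.hypot(W[...,0]-C[0],W[...,1]-C[1])<.04)
    if m.sum()>50: r=rect(W[m][:,:2]); print("handle",r,"y-axis",(r[3]+90),"to bin mid mod60:",round((-6.84-30-r[3]+30)%60-30,1))
    r=np.array([[np.cos(TH),np.sin(TH)],[-np.sin(TH),np.cos(TH)]]); B=(W[...,:2]-C)@r.T
    m=(abs(B[...,0]+.1)<.06)&(abs(B[...,1])<.068)&(W[...,2]>.042)&(W[...,2]<.058)&(d>0)
    n,l,s,_=cv2.connectedComponentsWithStats(m.astype(np.uint8))
    for i in range(1,n):
        if s[i,4]>60: q=W[l==i]; rr=rect(q[:,:2]); print("block",rr,"z",np.median(q[:,2]).round(3),"grip yaw",(rr[3]+180)%180-90,"r",np.linalg.norm(rr[0]-C).round(3))
    if save: cv2.imwrite(save,p)
    return p,d,K,M,W
E
python3 -c "
from h import *
look('wrist','pics/w2.png')"
```

```text
t 3.4167 tcp [0.5553 0.2622 0.2411] tool y 53.3 j6 1.08
handle (array([0.5509, 0.2595]), 0.0588, 0.0158, -36.4) y-axis 53.6 to bin mid mod60: -0.4
block (array([0.4491, 0.2737]), 0.0401, 0.028, -34.5) z 0.049 grip yaw 55.5 r 0.103
```

Emit:
apply_moves:
  targets:
    - [[-0.88,0.1,0,1,0.2],[-0.88,0.1,0,1.2,0.2],[-0.88,0.1,-0.3,0,0.2],[0,0,-0.9,0,0.2],[0,0,-0.9,0,0.2],[0,0,0,0,0.2],[0,0,0,0,0.2],[0,0,0,0,0.2]]

```text
clock: 4.08
eef_pos: [0.4475, 0.2733, 0.1472]
tool_rot: [0.297, 0.955, 0.001, 0.001]
ft_force: [0.3, 0.3, 0.5]
grip_width: 0.051
grasp_force: 0.0
```

Emit:
apply_moves:
  targets:
    - [[0.04,0,-0.8,0,0.2],[0,0,-0.8,0,0.2],[0,0,-0.7,0,0.2],[0,0,-0.34,0,0.2],[0,0,0,0,0.2],[0,0,0,0,-1],[0,0,0,0,-1],[0,0,0,0,-1]]

```text
clock: 4.75
eef_pos: [0.4497, 0.2738, 0.0422]
tool_rot: [0.297, 0.955, 0.002, 0.002]
ft_force: [-0.9, 0.0, 4.5]
grip_width: 0.027
grasp_force: 60.0
```

Emit:
apply_moves:
  targets:
    - [[0,0,0,0,-1],[0,0,0,0,-1],[0,0,0.5,0,-1],[0,0,0.8,0,-1],[0,0,0.9,0,-1],[0,0,0.9,0,-1],[0,0,0.9,0,-1],[0,0,0,0,-1]]

```text
clock: 5.42
eef_pos: [0.4511, 0.2748, 0.2082]
tool_rot: [0.297, 0.955, 0.006, 0.005]
ft_force: [1.9, 0.5, -1.0]
grip_width: 0.0268
grasp_force: 60.0
```

Emit:
apply_moves:
  targets:
    - [[0.05,-0.3,0.8,2.5,-1],[0.05,-0.9,0.7,2.5,-1],[0.15,-0.95,0.5,2.5,-1],[0.15,-0.95,0,2.5,-1],[0.15,-0.95,0,2.5,-1],[0.15,-0.95,0,2.5,-1],[0.15,-0.95,0,2.5,-1],[0.15,-0.95,0,2.5,-1]]

```text
clock: 6.08
eef_pos: [0.4866, -0.0006, 0.2764]
tool_rot: [0.125, 0.992, 0.0, 0.0]
ft_force: [0.6, -0.0, -2.7]
grip_width: 0.0271
grasp_force: 60.2
```

Emit:
apply_moves:
  targets:
    - [[0.15,-0.95,0,2.5,-1],[0.15,-0.95,0,2.5,-1],[0.15,-0.95,0,2.5,-1],[0.15,-0.95,0,2.5,-1],[0.15,-0.95,0,2.5,-1],[0.15,-0.95,0,2.5,-1],[0.15,-0.95,0,2.5,-1],[0.15,-0.95,0,2.5,-1]]

```text
clock: 6.75
eef_pos: [0.5347, -0.3046, 0.276]
tool_rot: [-0.049, 0.999, 0.0, -0.0]
ft_force: [2.2, -0.2, -2.6]
grip_width: 0.0272
grasp_force: 60.2
```

Emit:
apply_moves:
  targets:
    - [[0.15,-0.3,0,0,-1],[0,0,0,0,-1],[0,0,0,0,-1]]

```text
clock: 7.0
eef_pos: [0.5405, -0.3153, 0.2751]
tool_rot: [-0.047, 0.999, 0.001, -0.001]
ft_force: [-0.3, 0.6, -3.2]
grip_width: 0.0271
grasp_force: 60.2
```

Emit:
apply_moves:
  targets:
    - [[-0.05,-0.12,-0.9,0,-1],[0,0,-0.9,0,-1],[0,0,-0.9,0,-1],[0,0,-0.9,0,-1],[0,0,-0.9,0,-1],[0,0,-0.6,0,-1],[0,0,-0.27,0,-1],[0,0,0,0,-1]]

```text
clock: 7.67
eef_pos: [0.5374, -0.317, 0.0598]
tool_rot: [-0.049, 0.999, 0.002, -0.002]
ft_force: [-0.8, -0.3, -2.5]
grip_width: 0.0269
grasp_force: 60.6
```

Emit:
apply_moves:
  targets:
    - [[0,0,0,0,-1],[0,0,0,0,0.2],[0,0,0,0,0.2],[0,0,0,0,0.2],[0,0,0.8,0,0.2],[0,0,0.9,0,0.2],[0,0,0.9,0,0.2],[0,0,0.9,0,0.2]]

```text
clock: 8.33
eef_pos: [0.5391, -0.3198, 0.2042]
tool_rot: [-0.048, 0.999, -0.0, 0.001]
ft_force: [1.2, -0.6, -0.1]
grip_width: 0.0508
grasp_force: 0.0
```

Emit:
apply_moves:
  targets:
    - [[0,0,0.9,0,0.2],[0,0.5,0.6,-2.6,0.2],[0,0.95,0.4,-2.6,0.2],[0,0.95,0,-2.6,0.2],[0,0.95,0,-2.6,0.2],[0,0.95,0,-2.6,0.2],[0,0.95,0,-2.6,0.2],[0,0.95,0,-2.6,0.2]]

```text
clock: 9.0
eef_pos: [0.539, -0.0701, 0.2791]
tool_rot: [0.112, 0.994, 0.0, 0.002]
ft_force: [0.2, -0.4, -0.2]
grip_width: 0.051
grasp_force: 0.0
```

Emit:
apply_moves:
  targets:
    - [[0.04,0.95,0,-2.6,0.2],[0.04,0.95,0,-2.6,0.2],[0.04,0.95,0,-2.6,0.2],[0.04,0.95,0,-2.6,0.2],[0.04,0.95,0,-2.6,0.2],[0.04,0.95,0,-2.6,0.2],[0.04,0.95,0,-2.6,0.2],[0.04,0.95,-0.4,-2.6,0.2]]

```text
clock: 9.67
eef_pos: [0.5535, 0.235, 0.2662]
tool_rot: [0.289, 0.957, 0.003, 0.004]
ft_force: [1.4, -0.5, 0.1]
grip_width: 0.0516
grasp_force: 0.0
```

Emit:
apply_moves:
  targets:
    - [[0.03,0.67,-0.6,-3,0.2],[0,0,-0.6,0,0.2],[0,0,-0.6,0,0.2],[0,0,0,0,0.2],[0,0,0,0,0.2]]

```text
clock: 10.08
eef_pos: [0.5523, 0.2589, 0.1892]
tool_rot: [0.313, 0.95, -0.001, -0.001]
ft_force: [-0.1, 0.4, 1.0]
grip_width: 0.0513
grasp_force: 0.0
```

Emit:
apply_moves:
  targets:
    - [[-0.02,0.02,-0.8,0,0.2],[0,0,-0.8,0,0.2],[0,0,-0.62,0,0.2],[0,0,0,0,-1],[0,0,0,0,-1],[0,0,0,0,-1],[0,0,0,0,-1],[0,0,0,-3,-1]]

```text
clock: 10.75
eef_pos: [0.5521, 0.2579, 0.1035]
tool_rot: [0.339, 0.941, -0.001, 0.001]
ft_force: [-4.6, -7.3, 1.5]
grip_width: 0.0149
grasp_force: 62.9
```

Emit:
apply_moves:
  targets:
    - [[0,0,0,-5.5,-1],[0,0,0,-6.5,-1],[0,0,0,-6.5,-1],[0,0,0,-6.5,-1],[0,0,0,-6.5,-1],[0,0,0,-6.5,-1],[0,0,0,-6.5,-1],[0,0,0,-6.5,-1]]

```text
clock: 11.42
eef_pos: [0.5515, 0.2577, 0.1035]
tool_rot: [0.713, 0.702, -0.002, 0.001]
ft_force: [-5.7, -8.0, 2.6]
grip_width: 0.0151
grasp_force: 63.0
```

Emit:
apply_moves:
  targets:
    - [[0,0,0,-5,-1],[0,0,0,-1.9,-1],[0,0,0,0,-1],[0,0,0,0,0.2],[0,0,0,0,0.2],[0,0,0.6,0,0.2],[0,0,0.9,0,0.2],[0,0,0.9,0,0.2]]

```text
clock: 12.08
eef_pos: [0.5525, 0.2603, 0.199]
tool_rot: [0.751, 0.66, 0.001, 0.0]
ft_force: [0.4, -0.1, 0.1]
grip_width: 0.0512
grasp_force: 0.0
```

Emit:
apply_moves:
  targets:
    - [[-0.3,0,0.8,0,0.2],[-0.6,0.1,0,0,0.2],[-0.6,0.1,0,0,0.2],[0,0,0,0,0.2],[0,0,0,0,0.2]]

```text
clock: 12.5
eef_pos: [0.4925, 0.2689, 0.2315]
tool_rot: [0.751, 0.66, 0.003, 0.001]
ft_force: [0.2, 0.8, 0.8]
grip_width: 0.051
grasp_force: 0.0
```

```bash
python3 -c "
from h import *
look('wrist','pics/w3.png')"
```

```text
t 12.55 tcp [0.4931 0.2687 0.2309] tool y -7.4 j6 2.2
handle (array([0.5515, 0.2598]), 0.0587, 0.0165, 81.9) y-axis 171.9 to bin mid mod60: 1.3
block (array([0.4455, 0.2792]), 0.04, 0.0287, -34.2) z 0.049 grip yaw 55.80000000000001 r 0.108
```

Emit:
apply_moves:
  targets:
    - [[-0.4,0.06,0,7,0.2],[-0.4,0.1,0,7,0.2],[-0.39,0.1,0,7,0.2],[0,0,0,7,0.2],[0,0,-0.4,7,0.2],[0,0,-0.6,7,0.2],[0,0,-0.6,7,0.2],[0,0,-0.4,7,0.2]]

```text
clock: 13.22
eef_pos: [0.4454, 0.2783, 0.1472]
tool_rot: [0.351, 0.936, -0.0, 0.0]
ft_force: [-0.4, -0.6, -0.3]
grip_width: 0.0512
grasp_force: 0.0
```

Emit:
apply_moves:
  targets:
    - [[0,0,0,7,0.2],[0,0,0,0.2,0.2],[0,0,0,0,0.2]]

```text
clock: 13.47
eef_pos: [0.4459, 0.2787, 0.149]
tool_rot: [0.296, 0.955, 0.0, 0.0]
ft_force: [-0.8, 1.1, -0.2]
grip_width: 0.0512
grasp_force: 0.0
```

Emit:
apply_moves:
  targets:
    - [[0,0.01,-0.8,0,0.2],[0,0,-0.8,0,0.2],[0,0,-0.7,0,0.2],[0,0,-0.38,0,0.2],[0,0,0,0,0.2],[0,0,0,0,-1],[0,0,0,0,-1],[0,0,0,0,-1]]

```text
clock: 14.13
eef_pos: [0.4462, 0.2797, 0.0435]
tool_rot: [0.295, 0.956, 0.002, 0.001]
ft_force: [0.1, 0.1, -2.7]
grip_width: 0.027
grasp_force: 59.6
```

Emit:
apply_moves:
  targets:
    - [[0,0,0,0,-1],[0,0,0,0,-1],[0,0,0.5,0,-1],[0,0,0.8,0,-1],[0,0,0.9,0,-1],[0,0,0.9,0,-1],[0,0,0.9,0,-1],[0,0,0,0,-1]]

```text
clock: 14.8
eef_pos: [0.448, 0.2809, 0.2096]
tool_rot: [0.294, 0.956, 0.005, 0.005]
ft_force: [1.5, 0.8, -1.6]
grip_width: 0.0272
grasp_force: 59.9
```

Emit:
apply_moves:
  targets:
    - [[0,-0.3,0.8,2.5,-1],[0,-0.9,0.7,2.5,-1],[0.03,-0.95,0.5,2.5,-1],[0.03,-0.95,0,2.5,-1],[0.03,-0.95,0,2.5,-1],[0.03,-0.95,0,2.5,-1],[0.03,-0.95,0,2.5,-1],[0.03,-0.95,0,2.5,-1]]

```text
clock: 15.47
eef_pos: [0.4509, 0.0053, 0.2781]
tool_rot: [0.123, 0.992, -0.0, -0.0]
ft_force: [1.1, -0.3, -1.7]
grip_width: 0.0268
grasp_force: 60.2
```

Emit:
apply_moves:
  targets:
    - [[0.03,-0.95,0,2.5,-1],[0.03,-0.95,0,2.5,-1],[0.03,-0.95,0,2.5,-1],[0.03,-0.95,0,2.5,-1],[0.03,-0.95,0,2.5,-1],[0.03,-0.95,0,2.5,-1],[0.03,-0.95,0,2.5,-1],[0.03,-0.95,0,2.5,-1]]

```text
clock: 16.13
eef_pos: [0.4606, -0.2986, 0.2778]
tool_rot: [-0.051, 0.999, 0.0, -0.0]
ft_force: [1.3, -0.5, -2.7]
grip_width: 0.0268
grasp_force: 60.1
```

Emit:
apply_moves:
  targets:
    - [[0.03,-0.67,0,0,-1],[0,0,0,0,-1],[0,0,0,0,-1]]

```text
clock: 16.38
eef_pos: [0.4618, -0.325, 0.277]
tool_rot: [-0.049, 0.999, 0.001, -0.001]
ft_force: [-0.7, 0.9, -2.7]
grip_width: 0.0269
grasp_force: 60.2
```

Emit:
apply_moves:
  targets:
    - [[0.04,-0.05,-0.9,0,-1],[0,0,-0.9,0,-1],[0,0,-0.9,0,-1],[0,0,-0.9,0,-1],[0,0,-0.9,0,-1],[0,0,-0.6,0,-1],[0,0,-0.3,0,-1],[0,0,0,0,-1]]

```text
clock: 17.05
eef_pos: [0.4623, -0.3228, 0.06]
tool_rot: [-0.051, 0.999, 0.002, -0.002]
ft_force: [0.2, 0.3, -2.9]
grip_width: 0.0271
grasp_force: 61.0
```

Emit:
apply_moves:
  targets:
    - [[0,0,0,0,-1],[0,0,0,0,0.2],[0,0,0,0,0.2],[0,0,0,0,0.2],[0,0,0.8,0,0.2],[0,0,0.9,0,0.2],[0,0,0.9,0,0.2],[0,0,0.9,0,0.2]]

```text
clock: 17.72
eef_pos: [0.4641, -0.3257, 0.2048]
tool_rot: [-0.05, 0.999, -0.0, 0.0]
ft_force: [-0.7, -0.3, 0.9]
grip_width: 0.0513
grasp_force: 0.0
```

Emit:
apply_moves:
  targets:
    - [[0,0,0.9,0,0.2],[0,0.5,0.6,4.5,0.2],[0.1,0.95,0.4,4.8,0.2],[0.15,0.95,0,4.8,0.2],[0.15,0.95,0,4.8,0.2],[0.15,0.95,0,4.8,0.2],[0.15,0.95,0,4.8,0.2],[0.15,0.95,0,4.8,0.2]]

```text
clock: 18.38
eef_pos: [0.4983, -0.0761, 0.2797]
tool_rot: [-0.336, 0.942, -0.001, 0.001]
ft_force: [1.4, -0.2, 0.5]
grip_width: 0.0511
grasp_force: 0.0
```

Emit:
apply_moves:
  targets:
    - [[0.15,0.95,0,4.8,0.2],[0.15,0.95,0,4.8,0.2],[0.15,0.95,0,4.8,0.2],[0.15,0.95,0,4.8,0.2],[0.15,0.95,0,4.8,0.2],[0.15,0.95,0,4.8,0.2],[0.15,0.95,0,4.8,0.2],[0.15,0.95,-0.4,4.8,0.2]]

```text
clock: 19.05
eef_pos: [0.5478, 0.2289, 0.2667]
tool_rot: [-0.627, 0.779, -0.001, 0.004]
ft_force: [1.6, 0.1, 0.6]
grip_width: 0.0512
grasp_force: 0.0
```

Emit:
apply_moves:
  targets:
    - [[0.12,0.83,-0.6,4.9,0.2],[0,0,-0.6,0,0.2],[0,0,-0.6,0,0.2],[0,0,0,0,0.2],[0,0,0,0,0.2]]

```text
clock: 19.47
eef_pos: [0.5501, 0.2592, 0.1898]
tool_rot: [-0.659, 0.752, 0.0, -0.001]
ft_force: [0.6, -1.4, 0.7]
grip_width: 0.0512
grasp_force: 0.0
```

```bash
python3 -c "
from h import *
print(state()[1:])"
```

```text
(array([0.5501, 0.2592, 0.1898]), np.float64(-7.6))
```

Emit:
apply_moves:
  targets:
    - [[0.02,0.01,-0.8,0,0.2],[0,0,-0.8,0,0.2],[0,0,-0.62,0,0.2],[0,0,0,0,-1],[0,0,0,0,-1],[0,0,0,0,-1],[0,0,0,0,-1],[0,0,0,-4,-1]]

```text
clock: 20.13
eef_pos: [0.5519, 0.2603, 0.1048]
tool_rot: [-0.632, 0.775, 0.0, 0.001]
ft_force: [-4.2, -0.0, 0.6]
grip_width: 0.0152
grasp_force: 62.9
```

Emit:
apply_moves:
  targets:
    - [[0,0,0,-6.5,-1],[0,0,0,-6.5,-1],[0,0,0,-6.5,-1],[0,0,0,-6.5,-1],[0,0,0,-6.5,-1],[0,0,0,-6.5,-1],[0,0,0,-6.5,-1],[0,0,0,-6.5,-1]]

```text
clock: 20.8
eef_pos: [0.5532, 0.2593, 0.1048]
tool_rot: [-0.225, 0.974, -0.0, 0.002]
ft_force: [-0.7, -3.1, -0.3]
grip_width: 0.0148
grasp_force: 62.5
```

Emit:
apply_moves:
  targets:
    - [[0,0,0,-6.5,-1],[0,0,0,-6.5,-1],[0,0,0,-6.5,-1],[0,0,0,-6.5,-1],[0,0,0,-6.5,-1],[0,0,0,-6.5,-1],[0,0,0,-6.5,-1],[0,0,0,-6.5,-1]]

```text
clock: 21.47
eef_pos: [0.5532, 0.2577, 0.1048]
tool_rot: [0.225, 0.974, -0.001, 0.002]
ft_force: [-1.0, -7.2, 1.2]
grip_width: 0.015
grasp_force: 62.7
```

Emit:
apply_moves:
  targets:
    - [[0,0,0,-6,-1],[0,0,0,-4,-1],[0,0,0,0,-1],[0,0,0,0,0.2],[0,0,0,0,0.2],[0,0,0.6,0,0.2],[0,0,0.9,0,0.2],[0,0,0.9,0,0.2]]

```text
clock: 22.13
eef_pos: [0.5517, 0.2601, 0.1995]
tool_rot: [0.306, 0.952, 0.0, -0.0]
ft_force: [1.1, 0.3, 0.2]
grip_width: 0.0513
grasp_force: 0.0
```

Emit:
apply_moves:
  targets:
    - [[-0.3,0,0.8,0,0.2],[-0.6,0.1,0,0,0.2],[-0.6,0.1,0,0,0.2],[0,0,0,0,0.2],[0,0,0,0,0.2]]

```text
clock: 22.55
eef_pos: [0.4917, 0.2688, 0.2321]
tool_rot: [0.305, 0.952, 0.002, 0.001]
ft_force: [-0.3, 0.9, 0.5]
grip_width: 0.051
grasp_force: 0.0
```

```bash
python3 -c "
from h import *
p=look('wrist')[0]
cv2.imwrite('pics/w4.png',cv2.resize(p,None,fx=1.2,fy=1.2))"
```

```text
t 22.6 tcp [0.4924 0.2686 0.2316] tool y 54.4 j6 1.12
handle (array([0.5511, 0.2595]), 0.0593, 0.0161, -35.4) y-axis 54.6 to bin mid mod60: -1.4
block (array([0.4402, 0.2704]), 0.04, 0.028, 70.2) z 0.049 grip yaw -19.80000000000001 r 0.112
```

View pics/w4.png

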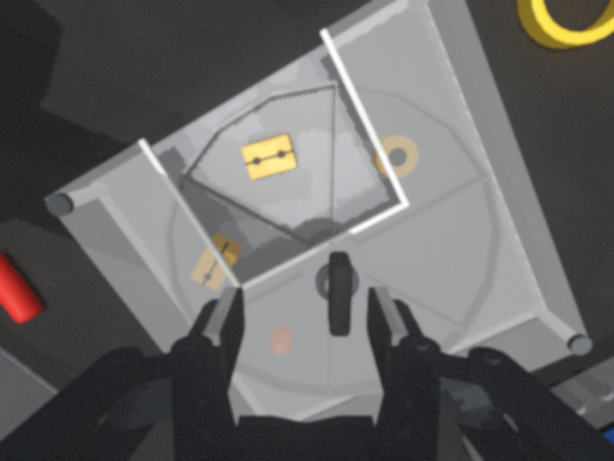

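Wrist view: the third block (270,157) stands in the opened bin, nearly radial grip, last block (216,262) in the neighbouring bin, bush (397,157). A narrower finger opening keeps off the rim.

Emit:
apply_moves:
  targets:
    - [[-0.42,0.02,0,-7,-0.06],[-0.42,0.02,0,-7,-0.06],[-0.41,0,0,-7,-0.06],[0,0,0,-7,-0.06],[0,0,-0.4,-7,-0.06],[0,0,-0.6,-7,-0.06],[0,0,-0.6,-7,-0.06],[0,0,-0.4,-7,-0.06]]

```text
clock: 23.27
eef_pos: [0.4424, 0.2693, 0.1481]
tool_rot: [0.719, 0.695, -0.0, -0.0]
ft_force: [-0.8, -0.6, -0.6]
grip_width: 0.0403
grasp_force: 0.0
```

Emit:
apply_moves:
  targets:
    - [[0,0,0,-7,-0.06],[0,0,0,-7,-0.06],[0,0,0,-4.2,-0.06],[0,0,0,0,-0.06],[0,0,0,0,-0.06]]

```text
clock: 23.68
eef_pos: [0.4428, 0.2696, 0.1498]
tool_rot: [0.818, 0.576, 0.001, 0.0]
ft_force: [-0.1, -0.3, 0.2]
grip_width: 0.0401
grasp_force: 0.0
```

```bash
python3 -c "
from h import *
look('wrist')"
```

```text
t 23.7333 tcp [0.4426 0.2696 0.1498] tool y -19.7 j6 2.46
handle (array([0.5509, 0.2594]), 0.0599, 0.0162, -35.3) y-axis 54.7 to bin mid mod60: -1.5
block (array([0.4405, 0.2702]), 0.0403, 0.0287, 69.7) z 0.049 grip yaw -20.30000000000001 r 0.111
```

Emit:
apply_moves:
  targets:
    - [[-0.02,0.01,-0.8,0,-0.06],[0,0,-0.8,0,-0.06],[0,0,-0.7,0,-0.06],[0,0,-0.4,0,-0.06],[0,0,0,0,-0.06],[0,0,0,0,-1],[0,0,0,0,-1],[0,0,0,0,-1]]

```text
clock: 24.4
eef_pos: [0.442, 0.2704, 0.0429]
tool_rot: [0.818, 0.575, 0.001, 0.0]
ft_force: [0.0, 0.0, -2.8]
grip_width: 0.0271
grasp_force: 63.2
```

Emit:
apply_moves:
  targets:
    - [[0,0,0,0,-1],[0,0,0,0,-1],[0,0,0.5,0,-1],[0,0,0.8,0,-1],[0,0,0.9,0,-1],[0,0,0.9,0,-1],[0,0,0.9,0,-1],[0,0,0,0,-1]]

```text
clock: 25.07
eef_pos: [0.4448, 0.2722, 0.2103]
tool_rot: [0.818, 0.575, 0.008, 0.0]
ft_force: [1.5, 0.9, -1.7]
grip_width: 0.0272
grasp_force: 63.6
```

Emit:
apply_moves:
  targets:
    - [[0,-0.3,0.8,-4.6,-1],[0,-0.9,0.7,-4.6,-1],[0.18,-0.95,0.5,-4.6,-1],[0.18,-0.95,0,-4.6,-1],[0.18,-0.95,0,-4.6,-1],[0.18,-0.95,0,-4.6,-1],[0.18,-0.95,0,-4.6,-1],[0.18,-0.95,0,-4.6,-1]]

```text
clock: 25.73
eef_pos: [0.4836, -0.0032, 0.2785]
tool_rot: [0.958, 0.286, 0.0, 0.0]
ft_force: [0.1, 0.0, -3.8]
grip_width: 0.0266
grasp_force: 63.4
```

Emit:
apply_moves:
  targets:
    - [[0.18,-0.95,0,-4.6,-1],[0.18,-0.95,0,-4.6,-1],[0.18,-0.95,0,-4.6,-1],[0.18,-0.95,0,-4.6,-1],[0.18,-0.95,0,-4.6,-1],[0.18,-0.75,0,-4.6,-1],[0,0,0,0,-1],[0,0,0,0,-1]]

```text
clock: 26.4
eef_pos: [0.5267, -0.2231, 0.2774]
tool_rot: [0.999, 0.049, -0.001, -0.0]
ft_force: [-0.2, 0.4, -3.5]
grip_width: 0.0269
grasp_force: 63.4
```

Emit:
apply_moves:
  targets:
    - [[0.05,-0.06,-0.9,0,-1],[0,0,-0.9,0,-1],[0,0,-0.9,0,-1],[0,0,-0.9,0,-1],[0,0,-0.9,0,-1],[0,0,-0.6,0,-1],[0,0,-0.32,0,-1],[0,0,0,0,-1]]

```text
clock: 27.07
eef_pos: [0.5269, -0.2212, 0.0588]
tool_rot: [0.999, 0.052, -0.003, -0.002]
ft_force: [-0.6, -0.4, -3.4]
grip_width: 0.0269
grasp_force: 63.8
```

Emit:
apply_moves:
  targets:
    - [[0,0,0,0,-1],[0,0,0,0,0.2],[0,0,0,0,0.2],[0,0,0,0,0.2],[0,0,0.8,0,0.2],[0,0,0.9,0,0.2],[0,0,0.9,0,0.2],[0,0,0.9,0,0.2]]

```text
clock: 27.73
eef_pos: [0.5291, -0.2239, 0.2044]
tool_rot: [0.999, 0.05, 0.001, 0.0]
ft_force: [1.4, -1.2, -0.3]
grip_width: 0.0513
grasp_force: 0.0
```

Emit:
apply_moves:
  targets:
    - [[0,0,0.9,6.9,0.2],[0,0.3,0.6,6.9,0.2],[0,0.5,0.4,6.9,0.2],[0.03,0.65,0,6.9,0.2],[0.03,0.65,0,6.9,0.2],[0.03,0.65,0,6.9,0.2],[0.03,0.65,0,6.9,0.2],[0.03,0.65,0,6.9,0.2]]

```text
clock: 28.4
eef_pos: [0.5352, -0.0608, 0.2792]
tool_rot: [0.86, 0.51, 0.001, 0.001]
ft_force: [0.8, 0.3, -0.4]
grip_width: 0.0514
grasp_force: 0.0
```

Emit:
apply_moves:
  targets:
    - [[0.03,0.65,0,6.9,0.2],[0.03,0.65,0,6.9,0.2],[0.03,0.65,0,6.9,0.2],[0.03,0.65,0,6.9,0.2],[0.03,0.65,0,6.9,0.2],[0.03,0.65,0,6.9,0.2],[0.03,0.65,0,6.9,0.2],[0.03,0.65,0,6.9,0.2]]

```text
clock: 29.07
eef_pos: [0.5448, 0.1475, 0.2791]
tool_rot: [0.526, 0.85, 0.001, 0.001]
ft_force: [0.3, -0.5, -0.4]
grip_width: 0.0513
grasp_force: 0.0
```

Emit:
apply_moves:
  targets:
    - [[0.05,0.9,-0.2,6.9,0.2],[0.05,0.9,-0.4,6.9,0.2],[0.05,0.65,-0.6,6.9,0.2],[0,0.4,-0.6,7.1,0.2],[0,0,-0.4,0,0.2],[0,0,0,0,0.2],[0,0,0,0,0.2]]

```text
clock: 29.65
eef_pos: [0.5503, 0.2601, 0.1898]
tool_rot: [0.309, 0.951, -0.0, -0.0]
ft_force: [-0.1, -0.4, -0.3]
grip_width: 0.0513
grasp_force: 0.0
```

```bash
python3 -c "
from h import *
look('wrist')"
```

```text
t 29.7 tcp [0.5512 0.26   0.1911] tool y 53.9 j6 1.07
handle (array([0.551 , 0.2596]), 0.0588, 0.016, -35.4) y-axis 54.6 to bin mid mod60: -1.4
```

Emit:
apply_moves:
  targets:
    - [[0,0,-0.8,0,0.2],[0,0,-0.8,0,0.2],[0,0,-0.66,0,0.2],[0,0,0,0,-1],[0,0,0,0,-1],[0,0,0,0,-1],[0,0,0,0,-1],[0,0,0,-3,-1]]

```text
clock: 30.37
eef_pos: [0.5511, 0.2587, 0.102]
tool_rot: [0.335, 0.942, -0.001, 0.001]
ft_force: [-3.8, -4.7, 0.3]
grip_width: 0.015
grasp_force: 62.6
```

Emit:
apply_moves:
  targets:
    - [[0,0,0,-5.5,-1],[0,0,0,-6.5,-1],[0,0,0,-6.5,-1],[0,0,0,-6.5,-1],[0,0,0,-6.5,-1],[0,0,0,-6.5,-1],[0,0,0,-6.5,-1],[0,0,0,-6.5,-1]]

```text
clock: 31.03
eef_pos: [0.5515, 0.2589, 0.102]
tool_rot: [0.71, 0.705, 0.0, 0.001]
ft_force: [-1.6, -4.5, -0.8]
grip_width: 0.0151
grasp_force: 62.6
```

Emit:
apply_moves:
  targets:
    - [[0,0,0,-5,-1],[0,0,0,-1.5,-1],[0,0,0,0,-1],[0,0,0,0,0.2],[0,0,0,0,0.2],[0,0,0.6,0,0.2],[0,0,0.9,0,0.2],[0,0,0.9,0,0.2]]

```text
clock: 31.7
eef_pos: [0.5505, 0.2605, 0.1966]
tool_rot: [0.746, 0.666, 0.0, -0.0]
ft_force: [1.3, 0.5, 0.2]
grip_width: 0.0514
grasp_force: 0.0
```

Emit:
apply_moves:
  targets:
    - [[-0.3,0,0.8,0,0.2],[-0.6,0.1,0,0,0.2],[-0.6,0.1,0,0,0.2],[0,0,0,0,0.2],[0,0,0,0,0.2]]

```text
clock: 32.12
eef_pos: [0.4905, 0.2692, 0.2292]
tool_rot: [0.745, 0.667, 0.002, 0.0]
ft_force: [0.1, -0.2, -0.3]
grip_width: 0.0515
grasp_force: 0.0
```

```bash
python3 -c "
from h import *
look('wrist','pics/w5.png')"
```

```text
t 32.1667 tcp [0.4912 0.2689 0.2287] tool y -6.4 j6 2.18
handle (array([0.5517, 0.2597]), 0.0591, 0.0167, 83.8) y-axis 173.8 to bin mid mod60: -0.6
block (array([0.4442, 0.2714]), 0.0402, 0.0288, 51.9) z 0.049 grip yaw -38.099999999999994 r 0.108
```

Emit:
apply_moves:
  targets:
    - [[-0.4,0.02,0,-6.3,-0.06],[-0.4,0.02,-0.3,-6.3,-0.06],[-0.37,0.02,-0.5,-6.3,-0.06],[0,0,-0.6,-6.3,-0.06],[0,0,-0.57,-6.3,-0.06],[0,0,0,0,-0.06],[0,0,0,0,-0.06],[0,0,0,0,-0.06]]

```text
clock: 32.83
eef_pos: [0.4453, 0.2711, 0.1495]
tool_rot: [0.898, 0.439, 0.001, -0.0]
ft_force: [0.8, 0.1, 0.8]
grip_width: 0.0401
grasp_force: 0.0
```

```bash
python3 -c "
from h import *
look('wrist')"
```

```text
t 32.8833 tcp [0.4455 0.2712 0.15  ] tool y -37.9 j6 2.78
handle (array([0.5507, 0.2596]), 0.0594, 0.016, 84.2) y-axis 174.2 to bin mid mod60: -1.0
block (array([0.444 , 0.2713]), 0.0407, 0.0286, 51.6) z 0.049 grip yaw -38.400000000000006 r 0.108
```

Emit:
apply_moves:
  targets:
    - [[-0.03,0,-0.8,0,-0.06],[0,0,-0.8,0,-0.06],[0,0,-0.7,0,-0.06],[0,0,-0.4,0,-0.06],[0,0,0,0,-0.06],[0,0,0,0,-1],[0,0,0,0,-1],[0,0,0,0,-1]]

```text
clock: 33.55
eef_pos: [0.4442, 0.2714, 0.0423]
tool_rot: [0.899, 0.438, 0.002, -0.0]
ft_force: [1.1, -0.2, -1.0]
grip_width: 0.0267
grasp_force: 61.9
```

Emit:
apply_moves:
  targets:
    - [[0,0,0,0,-1],[0,0,0,0,-1],[0,0,0.5,0,-1],[0,0,0.8,0,-1],[0,0,0.9,0,-1],[0,0,0.9,0,-1],[0,0,0.9,0,-1],[0,0,0,0,-1]]

```text
clock: 34.22
eef_pos: [0.4464, 0.2729, 0.209]
tool_rot: [0.899, 0.438, 0.008, -0.001]
ft_force: [1.5, 1.5, -0.4]
grip_width: 0.0271
grasp_force: 62.2
```

Emit:
apply_moves:
  targets:
    - [[0,-0.3,0.8,0,-1],[0,-0.9,0.7,-3.5,-1],[0.02,-0.95,0.5,-3.5,-1],[0.02,-0.95,0,-3.5,-1],[0.02,-0.95,0,-3.5,-1],[0.02,-0.95,0,-3.5,-1],[0.02,-0.95,0,-3.5,-1],[0.02,-0.95,0,-3.5,-1]]

```text
clock: 34.88
eef_pos: [0.4469, -0.0029, 0.2775]
tool_rot: [0.972, 0.236, 0.0, 0.0]
ft_force: [0.5, 0.0, -3.0]
grip_width: 0.0269
grasp_force: 62.0
```

Emit:
apply_moves:
  targets:
    - [[0.02,-0.95,0,-3.5,-1],[0.02,-0.95,0,-3.5,-1],[0.02,-0.95,0,-3.5,-1],[0.02,-0.95,0,-3.5,-1],[0.02,-0.95,0,-3.5,-1],[0.03,-0.95,0,-4,-1],[0,0,0,0,-1],[0,0,0,0,-1]]

```text
clock: 35.55
eef_pos: [0.452, -0.2311, 0.2767]
tool_rot: [0.999, 0.05, -0.0, -0.0]
ft_force: [0.0, 1.5, -3.3]
grip_width: 0.027
grasp_force: 62.0
```

Emit:
apply_moves:
  targets:
    - [[0.05,-0.05,-0.9,0,-1],[0,0,-0.9,0,-1],[0,0,-0.9,0,-1],[0,0,-0.9,0,-1],[0,0,-0.9,0,-1],[0,0,-0.6,0,-1],[0,0,-0.32,0,-1],[0,0,0,0,-1]]

```text
clock: 36.22
eef_pos: [0.4528, -0.2287, 0.058]
tool_rot: [0.999, 0.054, -0.002, -0.001]
ft_force: [-1.1, 0.9, -2.6]
grip_width: 0.0269
grasp_force: 62.8
```

Emit:
apply_moves:
  targets:
    - [[0,0,0,0,-1],[0,0,0,0,0.2],[0,0,0,0,0.2],[0,0,0,0,0.2],[0,0,0.8,0,0.2],[0,0,0.9,0,0.2],[0,0,0.9,0,0.2],[0,0,0.9,0,0.2]]

```text
clock: 36.88
eef_pos: [0.4546, -0.2311, 0.203]
tool_rot: [0.999, 0.052, 0.001, 0.0]
ft_force: [0.5, -1.4, 0.1]
grip_width: 0.051
grasp_force: 0.0
```

Emit:
apply_moves:
  targets:
    - [[-0.8,0,0.8,0,-1],[-0.9,0,0.8,0,-1],[-0.9,0,0,0,-1],[-0.4,0,0,0,-1],[0,0,0,0,-1],[0,0,0,0,-1]]

```text
clock: 37.38
eef_pos: [0.3419, -0.2315, 0.2589]
tool_rot: [0.999, 0.052, 0.001, 0.001]
ft_force: [0.1, -0.1, 0.6]
grip_width: 0.0001
grasp_force: 0.0
```

```bash
python3 - <<'E'
from h import *
p,d,K,M=cam("top"); W=world(d,K,M); print(state())
np.savez("top1.npz",p=p,d=d,K=K,M=M)
a=cv2.resize(p[150:260,255:385],None,fx=4,fy=4,interpolation=cv2.INTER_CUBIC)
cv2.imwrite("pics/top1.png",a)
p,d,K,M=cam("scene"); W=world(d,K,M); np.savez("scene1.npz",p=p,d=d,K=K,M=M)
Cc=np.array([.4961,-.2491]); t=np.radians(5.65); ax=np.array([np.cos(t),np.sin(t)]); ay=np.array([-ax[1],ax[0]])
print("knee px",proj([*(Cc+.018*ax+.13*ay),.14],K,M))
cv2.imwrite("pics/scene1.png",cv2.resize(p[160:290,150:280],None,fx=4,fy=4,interpolation=cv2.INTER_CUBIC))
E
```

```text
({'clock': 37.4333, 'joint_pos': array([-5.94490453e-01,  6.21819967e-02, -1.81294759e-01,  1.32461402e+00,
        3.49157771e-04,  2.44298889e+00]), 'joint_vel': array([ 0.0133985 ,  0.03230973,  0.01260659, -0.00182395,  0.00073515,
       -0.00126337]), 'tau': array([-2.93944655e-01, -2.91360641e+01,  2.49459869e+01,  1.27627482e-01,
       -1.82879926e-02, -3.14173201e-03]), 'eef_pos': array([ 0.3426043 , -0.23150677,  0.25855405]), 'tool_rot': array([9.98644417e-01, 5.20333359e-02, 1.18491433e-03, 6.75614035e-04]), 'ft_force': array([ 0.23438449, -0.07157677, -0.04981557]), 'ft_torque': array([ 0.05554283, -0.00582319, -0.04758829]), 'grasp_force': 0.0, 'grip_width': 2.3906190666912894e-06}, array([ 0.3426, -0.2315,  0.2586]), np.float64(-84.0))
knee px [231.34122514 195.88862692]
```

View pics/top1.png

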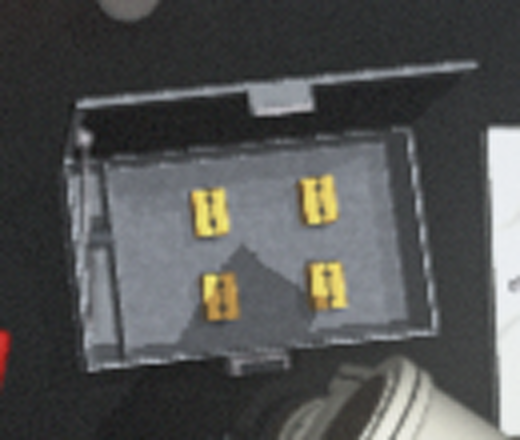

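View pics/scene1.png

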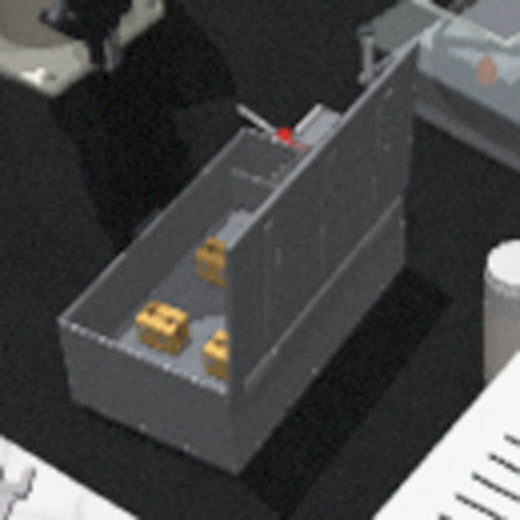

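All four blocks lie in the bay (210,212),(318,200),(220,297),(327,285); the stay is at the left end, still locked. Next I press the knee with closed fingers.

Emit:
apply_moves:
  targets:
    - [[0.6,0.6,0,0,-1],[0.8,0.6,0,0,-1],[0.8,0.6,0,0,-1],[0.8,0.6,0,0,-1],[0.77,0.42,-0.3,0,-1],[0,0,-0.8,0,-1],[0,0,-0.8,0,-1],[0,0,0,0,-1]]

```text
clock: 38.15
eef_pos: [0.4899, -0.1161, 0.1746]
tool_rot: [0.999, 0.054, -0.006, -0.002]
ft_force: [-1.2, -0.1, -1.4]
grip_width: 0.0002
grasp_force: 0.0
```

Emit:
apply_moves:
  targets:
    - [[0,0,0,0,-1],[0,0,0,0,-1]]

```text
clock: 38.32
eef_pos: [0.4939, -0.1185, 0.1827]
tool_rot: [0.999, 0.052, 0.001, 0.0]
ft_force: [0.1, 0.1, 1.3]
grip_width: 0.0003
grasp_force: 0.0
```

```bash
python3 - <<'E'
from h import *
p,d,K,M=cam("scene"); print(state()[1:])
cv2.imwrite("pics/s2.png",cv2.resize(p[110:240,160:310],None,fx=4,fy=4,interpolation=cv2.INTER_CUBIC))
E
```

```text
(array([ 0.4943, -0.1188,  0.1836]), np.float64(-84.0))
```

View pics/s2.png

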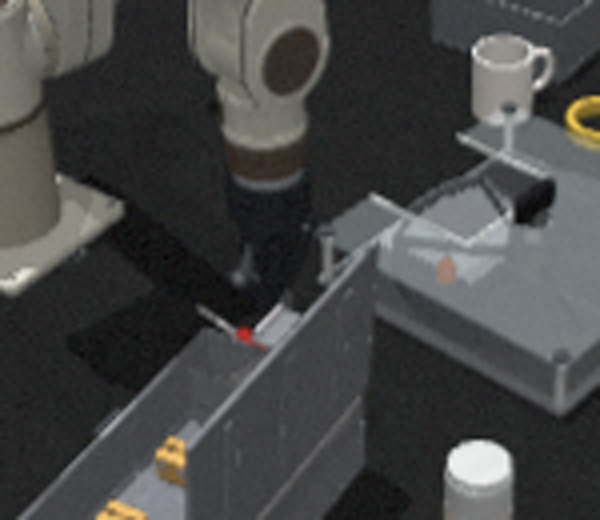

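Fingers stand above the knee, which the lid hides here; I go down and across by force.

Emit:
apply_moves:
  targets:
    - [[0,0,-0.3,0,-1],[0,0,-0.2,0,-1],[0,0,0,0,-1],[0,0,0,0,-1]]

```text
clock: 38.7
eef_pos: [0.495, -0.1191, 0.1641]
tool_rot: [0.999, 0.052, 0.003, 0.001]
ft_force: [2.5, 0.2, 3.8]
grip_width: -0.0002
grasp_force: 1.8
```

Emit:
apply_moves:
  targets:
    - [[0.08,0.01,-0.08,0,-1],[0.08,0.01,-0.08,0,-1],[0.08,0.01,-0.08,0,-1],[0,0,0,0,-1]]

```text
clock: 39.03
eef_pos: [0.5054, -0.118, 0.1545]
tool_rot: [0.999, 0.052, 0.003, 0.001]
ft_force: [2.5, 0.4, 4.9]
grip_width: 0.0003
grasp_force: 2.0
```

Emit:
apply_moves:
  targets:
    - [[0.08,0.01,-0.08,0,-1],[0.08,0.01,-0.08,0,-1],[0.08,0.01,-0.08,0,-1],[0,0,0,0,-1]]

```text
clock: 39.37
eef_pos: [0.5141, -0.1171, 0.1445]
tool_rot: [0.999, 0.052, 0.002, 0.001]
ft_force: [2.1, -0.1, 4.3]
grip_width: -0.0004
grasp_force: 1.9
```

Emit:
apply_moves:
  targets:
    - [[0.08,0.01,-0.08,0,-1],[0.08,0.01,-0.08,0,-1],[0,0,0,0,-1],[-0.3,0,0.25,0,-1],[-0.6,0,0.3,0,-1],[-0.9,0,0.6,0,-1],[-0.6,-0.3,0.9,0,-1],[0,-0.5,0.9,0,-1]]

```text
clock: 40.03
eef_pos: [0.4185, -0.1442, 0.2501]
tool_rot: [0.999, 0.053, -0.005, -0.002]
ft_force: [1.5, -0.8, -0.6]
grip_width: 0.0003
grasp_force: 0.0
```

Emit:
apply_moves:
  targets:
    - [[0,-0.8,0.9,0,-1],[0,-0.9,0.9,0,-1],[0,-0.9,0,0,-1],[0,-0.5,0,0,-1],[0,0,0,0,-1],[0,0,0,0,-1]]

```text
clock: 40.53
eef_pos: [0.4246, -0.2602, 0.3111]
tool_rot: [0.999, 0.051, -0.001, -0.0]
ft_force: [0.5, 0.5, 0.9]
grip_width: -0.0
grasp_force: 0.0
```

```bash
cat >> h.py <<'E'
Cc=np.array([.4961,-.2491]); t_=np.radians(5.65); ax=np.array([np.cos(t_),np.sin(t_)]); ay=np.array([-ax[1],ax[0]])
def lid():
    for n in ("scene","top"):
        p,d,K,M=cam(n); W=world(d,K,M); q=W[...,:2]-Cc; X=q@ax; Y=q@ay; Z=W[...,2]
        m=(d>0)&(abs(Y)<.14)&(X>-.1)&(X<.14)&(Z>.13 )
        if n=="scene": m&=(Z<.27)&(X>.02)
        if m.sum()>20: print(n,"lid pts",m.sum(),"med x,z",np.median(X[m]),np.median(Z[m]),"angle",np.degrees(np.median(np.arctan2(Z[m]-.105,.096-X[m]))).round(1),"zmax",np.percentile(Z[m],98))
        else: print(n,"no lid pts above .13")
    return p
E
python3 - <<'E'
from h import *
lid(); print(state()[1:])
z=np.load("top0.npz"); W=world(z["d"],z["K"],z["M"]); s=W[125:158,278:302]; m=s[...,2]>.13; print("can",s[m].mean(0))
E
```

```text
scene lid pts 1628 med x,z 0.08469019200670157 0.2027819932784638 angle 83.4 zmax 0.26747831301655145
top lid pts 3490 med x,z -0.06401915537918515 0.7317016466776975 angle 75.2 zmax 0.7460561806371153
(array([ 0.4249, -0.2588,  0.311 ]), np.float64(-84.0))
can [ 0.73622974 -0.15509507  0.15888046]
```

Emit:
apply_moves:
  targets:
    - [[0,0,0.7,0,-1],[0.5,0,0.3,0,-1],[0.9,0,0,0,-1],[0.9,0,0,0,-1],[0.9,0,0,0,-1],[0.9,0,0,0,-1],[0.9,0.05,0,0,-1],[0.2,0.05,0,0,-1]]

```text
clock: 41.3
eef_pos: [0.6381, -0.2526, 0.3457]
tool_rot: [0.999, 0.055, -0.002, -0.002]
ft_force: [-0.8, -0.1, -1.9]
grip_width: -0.0001
grasp_force: 0.0
```

Emit:
apply_moves:
  targets:
    - [[0,0,0,0,-1],[0,0,0,0,-1]]

```text
clock: 41.47
eef_pos: [0.6339, -0.2538, 0.3498]
tool_rot: [0.999, 0.054, -0.001, -0.001]
ft_force: [-0.3, -0.1, 1.1]
grip_width: -0.0001
grasp_force: 0.0
```

Emit:
apply_moves:
  targets:
    - [[0,0,-0.8,0,-1],[0,0,-0.8,0,-1],[0,0,-0.3,0,-1],[-0.3,-0.03,0,0,-1],[-0.4,-0.04,0,0,-1],[-0.35,-0.04,0,0,-1],[0,0,0,0,-1],[0,0,0,0,-1]]

```text
clock: 42.13
eef_pos: [0.5902, -0.2598, 0.2777]
tool_rot: [0.999, 0.052, 0.001, 0.001]
ft_force: [0.5, -0.2, 0.4]
grip_width: -0.0001
grasp_force: 0.0
```

Emit:
apply_moves:
  targets:
    - [[-0.16,-0.02,0,0,-1],[-0.16,-0.02,-0.03,0,-1],[-0.32,-0.03,-0.07,0,-1],[-0.32,-0.03,-0.07,0,-1],[-0.3,-0.03,-0.12,0,-1],[-0.3,-0.03,-0.13,0,-1],[0,0,0,0,-1],[0,0,0,0,-1]]

```text
clock: 42.8
eef_pos: [0.5285, -0.2663, 0.2584]
tool_rot: [0.999, 0.052, -0.0, -0.0]
ft_force: [0.2, -0.3, -0.3]
grip_width: -0.0005
grasp_force: 0.0
```

```bash
python3 - <<'E'
from h import *
lid(); s=state(); q=s[1][:2]-Cc; print(s[1:],"case xy",q@ax,q@ay,s[0]["ft_force"])
E
```

```text
scene lid pts 2071 med x,z 0.05026958667787802 0.1861363438618362 angle 60.7 zmax 0.24580434418576888
top lid pts 6683 med x,z 0.0003020309267034911 0.6890679183396151 angle 77.0 zmax 0.7065750522730554
(array([ 0.5294, -0.2662,  0.2583]), np.float64(-84.0)) case xy 0.03145470577336644 -0.020295356235132896 [1.53431906 0.28977814 1.04696048]
```

Lid follows (now 60°). Continue the arc.

Emit:
apply_moves:
  targets:
    - [[-0.27,-0.03,-0.2,0,-1],[-0.27,-0.03,-0.2,0,-1],[-0.24,-0.02,-0.23,0,-1],[-0.24,-0.02,-0.23,0,-1],[-0.2,-0.02,-0.26,0,-1],[-0.2,-0.02,-0.26,0,-1],[0,0,0,0,-1],[0,0,0,0,-1]]

```text
clock: 43.57
eef_pos: [0.4723, -0.2717, 0.2029]
tool_rot: [0.999, 0.052, -0.001, -0.0]
ft_force: [-0.1, -1.1, -0.3]
grip_width: 0.0002
grasp_force: 0.0
```

Emit:
apply_moves:
  targets:
    - [[-0.15,-0.02,-0.29,0,-1],[-0.15,-0.02,-0.29,0,-1],[-0.1,-0.01,-0.31,0,-1],[-0.1,-0.01,-0.31,0,-1],[-0.06,0,-0.25,0,-1],[0,0,0,0,-1],[0,0,0,0,-1]]

```text
clock: 44.15
eef_pos: [0.4505, -0.2743, 0.1454]
tool_rot: [0.999, 0.052, -0.0, -0.0]
ft_force: [-0.4, 0.2, 0.0]
grip_width: 0.0
grasp_force: 0.0
```

```bash
python3 - <<'E'
from h import *
lid(); s=state(); q=s[1][:2]-Cc; print(s[1:],"case xy",q@ax,q@ay,s[0]["ft_force"])
E
```

```text
scene no lid pts above .13
top lid pts 2592 med x,z -0.055783277477299 0.5767414459747645 angle 71.2 zmax 0.6145097684248638
(array([ 0.451 , -0.2746,  0.1461]), np.float64(-84.0)) case xy -0.04739140779868578 -0.02093596109230868 [-0.22497383 -0.31970912 -0.04741201]
```

Emit:
apply_moves:
  targets:
    - [[0,0,0.3,0,-1],[-0.4,0.25,0,0,-1],[-0.37,0.2,0,0,-1],[0,0,-0.3,0,-1],[0,0,-0.15,0,-1],[0,0,-0.15,0,-1],[0,0,0,0,-1],[0,0,0,0,-1]]

```text
clock: 44.92
eef_pos: [0.4195, -0.2564, 0.1375]
tool_rot: [0.999, 0.052, 0.001, 0.001]
ft_force: [-9.5, 5.7, 25.9]
grip_width: -0.0002
grasp_force: 13.1
```

Emit:
apply_moves:
  targets:
    - [[0,0,-0.1,0,-1],[0,0,-0.1,0,-1],[0,0,0,0,-1],[0,0,0,0,-1]]

```text
clock: 45.25
eef_pos: [0.4198, -0.2568, 0.1278]
tool_rot: [0.999, 0.052, 0.001, 0.001]
ft_force: [-4.8, 1.9, 14.4]
grip_width: 0.0001
grasp_force: 7.4
```

Emit:
apply_moves:
  targets:
    - [[0,0,-0.08,0,-1],[0,0,0,0,-1],[0,0,0,0,-1]]

```text
clock: 45.5
eef_pos: [0.4199, -0.2568, 0.1276]
tool_rot: [0.999, 0.052, 0.002, 0.001]
ft_force: [-12.1, 8.0, 35.9]
grip_width: 0.0003
grasp_force: 18.0
```

Emit:
apply_moves:
  targets:
    - [[0,0,0.5,0,-1],[0,0,0.9,0,-1],[-0.5,0,0.9,0,-1],[-0.8,0,0.9,0,-1],[-0.8,0,0,0,-1],[0,0,0,0,-1],[0,0,0,0,-1]]

```text
clock: 46.08
eef_pos: [0.3393, -0.2568, 0.2461]
tool_rot: [0.999, 0.051, 0.001, 0.001]
ft_force: [1.1, -1.1, -1.0]
grip_width: -0.0
grasp_force: 0.0
```

```bash
python3 - <<'E'
from h import *
for n in ("top","scene"):
    p,d,K,M=cam(n); W=world(d,K,M); q=W[...,:2]-Cc; X=q@ax; Y=q@ay; Z=W[...,2]
    for a,b in((-.085,-.06),(-.03,.03),(.05,.08)):
        m=(d>0)&(X>a)&(X<b)&(abs(Y)<.13)&(Z<.2); print(n,a,np.median(Z[m]).round(4),m.sum())
    cv2.imwrite(f"pics/end_{n}.png",p)
print(state()[1:],state()[0]["ft_force"])
E
```

```text
top -0.085 0.1118 571
top -0.03 0.1117 1346
top 0.05 0.1116 661
scene -0.085 0.113 307
scene -0.03 0.1129 809
scene 0.05 0.113 421
(array([ 0.3402, -0.2566,  0.245 ]), np.float64(-84.0)) [-0.0855947   0.60119058 -0.41300015]
```

View pics/end_scene.png

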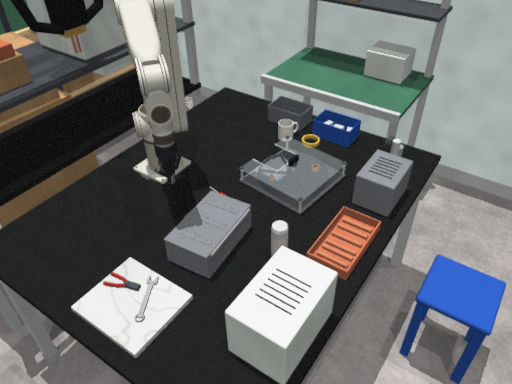

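The lid lies flat and shut (208,232, level to under 1 mm front to back). The bush and cap are still in the carousel, and nothing else has moved.

```bash
python3 -c "
from workcell import order
print(order.job_done())"
```

```text
the job is handed in; nothing more can be done
None
```

All four clamp blocks are in the large bay, the stay is broken, the lid is shut past its catch, and the job is handed in; the judge's verdict was not shown.

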